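Sort machined valve parts into the sample trays

ROBOT

A 7-joint arm with a two-finger parallel gripper is mounted at the origin on the work surface. World frame = base frame: x ahead of the robot, y to its left, z up, the work surface at z = 0. Lengths are in m, angles in rad, forces in N, time in s.
With the tool pointing down it reaches from about 0.425 to 0.95 m from the base axis. Payload 4.7 kg.
Tool frame: the origin (TCP) lies at the very end of the fingers, on their centre line; the grasp point (between the pads) lies 19 mm behind it; z points along the fingers, y is the line along which they close (so a half turn about z gives the same grasp; the last joint's range is limited). The gripper opens to 85 mm and grips with 20 to 120 N. Pads are 22 mm wide; open, the fingers measure 114 mm over their backs; the gripper's body (76 mm by 85 mm) begins 54 mm behind the grasp point. The pads swing forward as they close: fully open they stand 13 mm farther back than shut.
Start: joints at [-1.135, 0.469, -0.049, 1.532, 0.024, 1.141, -0.082], TCP at [0.303, 0.603, 0.231] pointing down, gripper open.
Joint ranges: [-2.59, 2.59], [-0.33, 1.99], [-1.39, 1.29], [0.1, 2.45], [-1.04, 4.18], [0.21, 1.99], [-2.66, 2.66]. Speed limits (rad/s): [2.57, 2.57, 3.14, 3.14, 3.14, 3.14, 3.14].

INTERFACE

Orientations are given as a rotation vector (axis times angle).
In Python, from workcell import readout, imaging, arm gives the robot as it stands.
- The arm moves only by the shell command python3 -m crank 'ROWS' [FORCE]. ROWS is text: rows parted by semicolons, each of 7 numbers parted by spaces: the turn, a rotation vector about the world's x, y, z in rad, then the shift along the world's x, y, z in cm, then the gripper command: -1 is shut, 1 is fully open, values between are in proportion. In form: ax ay az tx ty tz fingers; .... A call has 1 to 20 rows; each row shifts and turns the commanded pose from where the row before left it; what a row does not reach is not made up. A row lasts 1/10 s, in which the tool goes at most 50 mm and 8.59 degrees, less where a joint would pass 70% of its speed; a pose out of reach is approached as far as the arm can. A call is refused whole if a number of a shift passes 5 or a number of a turn 0.15, either way. A call with a gripper value outside its range is refused whole. The fingers move at their own pace and stop on an object; FORCE is the grip in N (left out, the last holds). Time passes only in rows, so rows that do not move let the fingers close. It gives the time, the measured TCP pose, the force, the opening and the grip force at its end, in the units of the state.
- readout.sense(): the state, without advancing time (a new reading comes with each control period).
- imaging.get_image(name): name is "side" or "top"; returns (picture, depth): 384x512x3 uint8, red, green, blue; 384x512 float32, m along the optical axis (not along the pixel's ray), 0 where there is no reading.
- imaging.camera_params(name): a dict with "K" (3x3 intrinsics, pixels), "origin" and "rotation" of the camera in the world. Camera axes: x right, y down, z forward; pixel columns grow to the right and rows downward; lengths in m; the calibration is good to about 2 mm. A picture is of the moment at which its call begins. camera_params takes no time and is no camera call.
- arm.close_job(): hands the job in; it is judged then, once.
The state is a dict: "time": time; "joints": joint angles; "dq": joint speeds; "joint_efforts": joint torques, N m; "ee_pos": TCP position; "tcp_rot": TCP orientation; "wrist_force": force on the tool from outside, world axes, zero at the start; "wrist_torque": the same for the moment, N m; "gripper_width": opening from 0.0 (shut) to 1.0 (fully open); "grasp_force": force on a finger pad.
Only numpy, scipy, OpenCV 4.12 (cv2) and the standard library are available. Lean on these libraries where they do the work, as an engineer would, in place of code of your own. Each camera call takes 0.05 s, during which the arm holds its last target. There are 200 camera calls.

TASK

Sort the five loose steel parts on the cardboard - two square blocks, two round plugs and one oblong manifold - into the three blue trays: each part goes into the tray that already holds a sample of its own kind. Stand every part upright and flat on the tray's floor beside the sample, setting it down gently rather than dropping it. Leave the grease jar and the brass gauge that stand among the parts where they are.

Things in the scene. Friction and masses are not known exactly. Their poses are not given: they have to be found in the camera images.
- block_a_c (a point): Loose square valve block of bare steel, 45 x 45 x 48 mm high, standing upright; one large bore (22 mm) in its top and a small screw hole in each top corner. 0.35 to 0.65 kg. Point: its centre, 24 mm above its underside; x and y square to its side faces, z up. Belongs in tray_block. There are two alike (block_a, block_b).
- block_b_c (a point): Loose square valve block of bare steel, 45 x 45 x 48 mm high, standing upright; one large bore (22 mm) in its top and a small screw hole in each top corner. 0.35 to 0.65 kg. Point: its centre, 24 mm above its underside; x and y square to its side faces, z up. Belongs in tray_block. There are two alike (block_a, block_b).
- plug_a_c (a point): Loose round steel plug, a plain upright cylinder 40 mm in diameter and 48 mm high with a dark groove near each end and a small dark socket in its top. 0.28 to 0.5 kg. Point: its centre, 24 mm above its underside; z up along its axis. Belongs in tray_plug. There are two alike (plug_a, plug_b).
- plug_b_c (a point): Loose round steel plug, a plain upright cylinder 40 mm in diameter and 48 mm high with a dark groove near each end and a small dark socket in its top. 0.28 to 0.5 kg. Point: its centre, 24 mm above its underside; z up along its axis. Belongs in tray_plug. There are two alike (plug_a, plug_b).
- manifold_c (a point): Loose oblong manifold of bare steel, 72 mm long (its x) by 40 mm wide (its y) by 48 mm high, standing upright, with three 16 mm bores in a row in its top. 0.46 to 0.81 kg. Point: its centre, 24 mm above its underside; z up. Belongs in tray_manifold. There is one.
- tray_block: Blue sheet-metal tray fixed to the bench (three alike): 204 mm long (its x) by 109 mm wide (its y), floor 3 mm thick, walls 2 mm thick with tops 17 mm above the bench. A sample square block is fixed upright at its +x end, away from the robot (centre at tray x +61 mm, y 0; 45 x 45 x 48 mm); the floor from tray x -100 to +38 mm is free. Origin: centre of the underside, on the bench; z up.
- tray_plug: Blue sheet-metal tray fixed to the bench (three alike): 204 mm long (its x) by 109 mm wide (its y), floor 3 mm thick, walls 2 mm thick with tops 17 mm above the bench. A sample round plug is fixed upright at its +x end, away from the robot (centre at tray x +61 mm, y 0; 40 mm in diameter, 48 mm high); the floor from tray x -100 to +41 mm is free. Origin: centre of the underside, on the bench; z up.
- tray_manifold: Blue sheet-metal tray fixed to the bench (three alike): 204 mm long (its x) by 109 mm wide (its y), floor 3 mm thick, walls 2 mm thick with tops 17 mm above the bench. A sample oblong manifold is fixed upright at its +x end, away from the robot (centre at tray x +61 mm, y 0; 72 mm along the tray's x, 40 mm wide, 48 mm high); the floor from tray x -100 to +25 mm is free. Origin: centre of the underside, on the bench; z up.
- jar_c (a point): Bystander: white grease jar, 50 mm in diameter, 62 mm high, standing loose among the parts (0.2 kg). Point: its centre, 31 mm above the bench. Not to be disturbed.
- gauge_c (a point): Bystander: brass plug gauge standing loose on its round foot among the parts, foot 42 mm in diameter, thin neck, head 26 mm in diameter, 72 mm high (0.22 kg). Point: its centre, 36 mm above the bench. Not to be disturbed.
There are look-alikes about, which are no part of the job. What is shaped like the part that bears plug_a_c but orange or turquoise is not meant.

How it is judged:
By the outcome, as a careful person would: the job done as asked, in the order asked, and still so for the second after the job is handed in, with the robot touching nothing.
It also fails if it takes over 128 s, if anything falls off the work surface, if the arm or the gripper's body presses on something with over 40 N, if the wrist force passes 120 N, or if a joint passes its speed limit or range.

## Working session

There is one attempt and no reset: what is moved stays moved. The work goes in short steps, Python scripts to look and compute and a shell command to move; the robot and the scene stay as the last step left them, time stands still between calls to the robot, and variables do not carry over. Pictures are saved under pics/ and viewed, at most 14 in all, crops included, and the job is handed in when it is done.

```bash
mkdir -p pics
cat > h.py <<'E'
import numpy as np, cv2
from workcell import readout, imaging, arm
def snap(name,tag):
    p,d=imaging.get_image(name); cv2.imwrite(f'pics/{tag}.png',p[:,:,::-1]); np.savez(f'pics/{tag}.npz',p=p,d=d); return p,d
def world(name,d):
    c=imaging.camera_params(name);K=np.array(c['K']);v,u=np.mgrid[:d.shape[0],:d.shape[1]]
    P=np.stack([(u-K[0,2])/K[0,0]*d,(v-K[1,2])/K[1,1]*d,d],-1)
    return P@np.array(c['rotation']).T+np.array(c['origin'])
def at_height(name,u,v,z):
    c=imaging.camera_params(name);K=np.array(c['K']);R=np.array(c['rotation']);o=np.array(c['origin'])
    r=R@np.array([(u-K[0,2])/K[0,0],(v-K[1,2])/K[1,1],1]);return o+r*(z-o[2])/r[2]
E
python3 - <<'E'
from h import *
for n in ('top','side'):
    p,d=snap(n,n+'0'); c=imaging.camera_params(n); print(n,c)
    cv2.imwrite(f'pics/{n}0b.png',cv2.resize(p[:,:,::-1],(800,600),interpolation=cv2.INTER_CUBIC))
print(readout.sense())
E
```

```text
top {'K': array([[376.32971957,   0.        , 257.5181462 ],
       [  0.        , 376.32971957, 189.82834955],
       [  0.        ,   0.        ,   1.        ]]), 'origin': array([ 0.40842285, -0.00499031,  0.99492706]), 'rotation': array([-2.11740506,  2.14065714, -0.19934167])}
side {'K': array([[420.85004895,   0.        , 257.30797057],
       [  0.        , 420.85004895, 190.91213447],
       [  0.        ,   0.        ,   1.        ]]), 'origin': array([0.56539086, 0.78548453, 0.72810673]), 'rotation': array([-0.03837783,  2.81330776, -1.31638346])}
{'time': 0.1, 'joints': array([-1.13488395,  0.46937583, -0.0485986 ,  1.53355312,  0.02410508,
        1.14099711, -0.08230141]), 'dq': array([-1.32823719e-03, -1.23304364e-03, -9.52491823e-05, -4.18391356e-03,
        2.63599227e-04,  5.41029351e-04, -1.39045915e-03]), 'joint_efforts': array([ 1.15216768e-03, -5.11515284e+01, -4.65877459e-02, -2.38391250e+01,
        1.08644160e-02,  4.37890791e-03, -1.13549217e-05]), 'ee_pos': array([0.3023283 , 0.60293396, 0.23036527]), 'tcp_rot': array([-7.23442117e-01, -3.05680974e+00,  2.69212615e-03]), 'wrist_force': array([-0.38148151, -0.89582899,  0.76781012]), 'wrist_torque': array([0.01748516, 0.01345513, 0.05755065]), 'grasp_force': 0.0, 'gripper_width': 0.9982325111818581}
```

View pics/top0b.png

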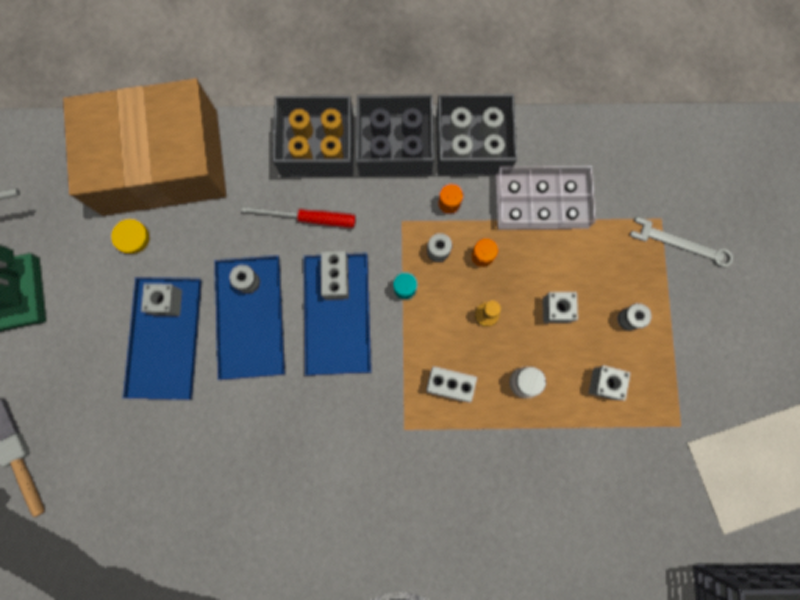

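View pics/side0b.png

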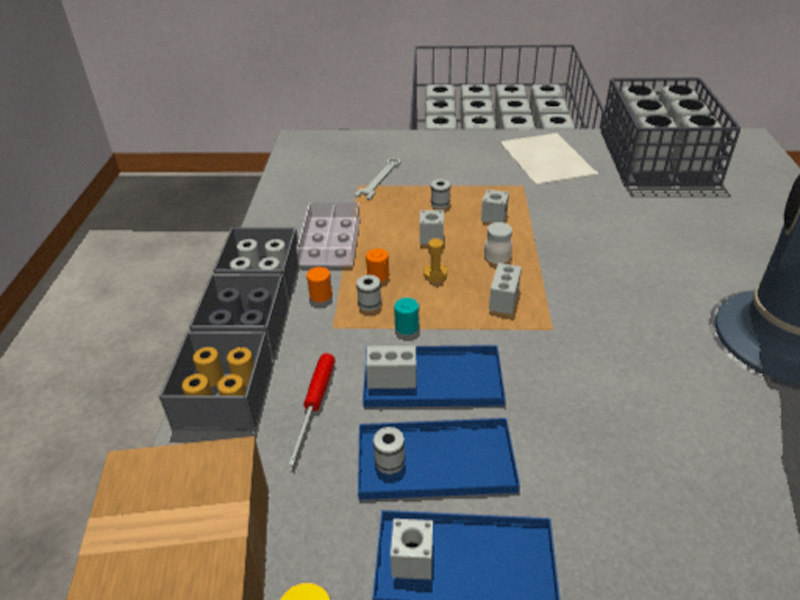

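The top view (800x600) shows:
- **Loose plugs:** steel, at (440,247) and (637,317).
- **Blocks:** (563,307) and (613,382).
- **Manifold:** (452,385).
- **Bystanders:** jar (528,382) and gauge (488,313).
- **Look-alikes, not wanted:** orange cylinders (451,197) and (485,251), turquoise (405,286), plus the parts in the grey bins and the crates.
- **Trays:** block (162,338), plug (250,318) and manifold (337,314), each with its sample at the far end.

Next I measure the top faces by depth.

```bash
python3 - <<'E'
s=open('h.py').read()
s=s.replace("import numpy as np, cv2","import numpy as np, cv2\nfrom scipy.spatial.transform import Rotation as Ro")
s=s.replace("@np.array(c['rotation']).T","@Ro.from_rotvec(c['rotation']).as_matrix().T").replace("R=np.array(c['rotation'])","R=Ro.from_rotvec(c['rotation']).as_matrix()")
open('h.py','w').write(s)
E
python3 - <<'E'
from h import *
z=np.load('pics/top0.npz');p,d=z['p'],z['d'];W=world('top',d)
ref=dict(plug1=(440,247),plug2=(637,317),blk1=(563,307),blk2=(613,382),man=(452,385),jar=(528,382),gauge=(488,313),or1=(485,251),or2=(451,197),tq=(405,286),sB=(157,298),sP=(242,278),sM=(334,274))
for n,(u,v) in ref.items():
    u,v=u*.64,v*.64
    m=np.zeros(d.shape,np.uint8);r=26
    y0,x0=int(v)-r,int(u)-r
    w=W[y0:y0+2*r,max(x0,0):x0+2*r]; zz=w[...,2]
    top=(zz>(.055 if n in('jar','gauge') else .038))&(zz<.09)
    k,l,st,ce=cv2.connectedComponentsWithStats(top.astype(np.uint8))
    i=1+np.argmax(st[1:,4]-8*np.hypot(*(ce[1:]-r).T)); q=w[l==i]
    q=q[q[:,2]>np.median(q[:,2])-.006]
    rc=cv2.minAreaRect((q[:,:2]*1000).astype(np.float32))
    print(n,len(q),'medz',np.round(np.median(q[:,2]),4),'rect c',np.round(rc[0],1),'size',np.round(rc[1],1),'ang',round(rc[2],1))
for i,(u,v) in enumerate([(136,279),(200,280),(191,398),(125,397),(216,261),(279,257),(284,376),(219,378),(305,256),(366,255),(370,373),(305,374)]):
    print(np.round(at_height('top',u*.64,v*.64,.017)[:2],3),end=' ')
print(np.median(W[250:260,330:400,2]))
E
```

```text
plug1 183 medz 0.0465 rect c [671.2 -73.7] size [36.7 38.1] ang 89.4
plug2 197 medz 0.0466 rect c [ 548.6 -397.1] size [39.5 38.3] ang 69.5
blk1 250 medz 0.0467 rect c [ 565.2 -273.7] size [45.9 43.8] ang 89.3
blk2 278 medz 0.0464 rect c [ 440.3 -346.7] size [46.3 45.2] ang 75.0
man 363 medz 0.0465 rect c [441.1 -88. ] size [72.1 40. ] ang 76.0
jar 260 medz 0.0606 rect c [ 443.1 -211.7] size [42.6 41.5] ang 88.8
gauge 86 medz 0.0708 rect c [ 559.1 -153.9] size [22.8 25.7] ang 43.9
or1 185 medz 0.0466 rect c [ 661.3 -150.5] size [37.1 37.5] ang 44.3
or2 175 medz 0.0468 rect c [758.3 -94.2] size [37.3 39. ] ang 89.6
tq 186 medz 0.0466 rect c [605.3 -15.4] size [36.1 36.9] ang 89.6
sB 261 medz 0.0493 rect c [585.5 390.6] size [47.5 45.3] ang 86.1
sP 193 medz 0.0494 rect c [618.8 252.8] size [38.1 38.9] ang 71.3
sM 344 medz 0.0496 rect c [623.3 101.5] size [71.9 39. ] ang 0.5
[0.623 0.44 ] [0.62  0.332] [0.422 0.336] [0.425 0.444] [0.653 0.306] [0.659 0.199] [0.457 0.185] [0.454 0.292] [0.66  0.154] [0.661 0.05 ] [0.46  0.043] [0.459 0.151] 7.3226905450418656e-06
```

Run:
```python
from h import *
p=np.load('pics/top0.npz')['p']; cv2.imwrite('pics/crop0.png',cv2.resize(p[130:280,250:450,::-1],(800,600),interpolation=cv2.INTER_CUBIC))
```

```text
(no output)
```

View pics/crop0.png

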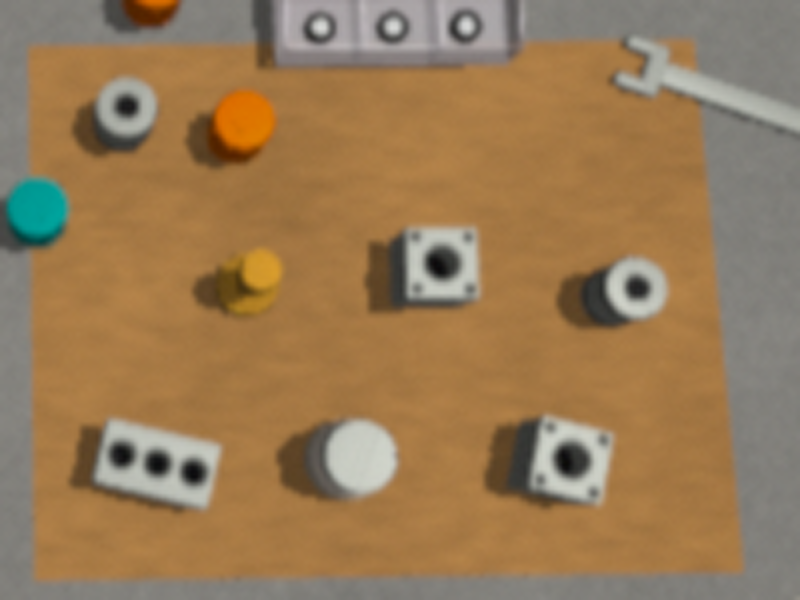

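The crop confirms the choices: plugs (126,108) and (635,290), blocks (440,265) and (570,460), manifold (157,463). I start with block 1 at (0.565,-0.274), going above it first.

```bash
cat >> h.py <<'E'
def go(x,y,z,yaw):
    s=readout.sense();R=Ro.from_rotvec(s['tcp_rot']).as_matrix();p=np.array(s['ee_pos'])
    a=np.degrees(np.arctan2(R[1,1],R[0,1]));da=(yaw-a+90)%180-90
    print('t',round(s['time'],1),'pos',np.round(p*100,2),'yaw',round(a,1),'zaxis',np.round(R[:,2],3),'q7',round(s['joints'][6],2),'w',round(s['gripper_width'],3),'gf',round(s['grasp_force'],1))
    print('need cm',np.round((np.array([x,y,z])-p)*100,2),'turn rad',round(np.radians(da),3))
E
python3 -m crank '0 0 -0.14 1.3 -4.4 -0.5 0.6;0 0 -0.14 1.3 -4.4 -0.5 0.6;0 0 -0.14 1.3 -4.4 -0.5 0.6;0 0 -0.14 1.3 -4.4 -0.5 0.6;0 0 -0.14 1.3 -4.4 -0.5 0.6;0 0 -0.14 1.3 -4.4 -0.5 0.6;0 0 -0.14 1.3 -4.4 -0.5 0.6;0 0 -0.14 1.3 -4.4 -0.5 0.6;0 0 0 1.3 -4.4 -0.5 0.6;0 0 0 1.3 -4.4 -0.5 0.6;0 0 0 1.3 -4.4 -0.5 0.6;0 0 0 1.3 -4.4 -0.5 0.6;0 0 0 1.3 -4.4 -0.5 0.6;0 0 0 1.3 -4.4 -0.5 0.6;0 0 0 1.3 -4.4 -0.5 0.6;0 0 0 1.3 -4.4 -0.5 0.6;0 0 0 1.3 -4.4 -0.5 0.6;0 0 0 1.3 -4.4 -0.5 0.6;0 0 0 1.3 -4.4 -0.5 0.6;0 0 0 1.3 -4.1 -0.5 0.6' 40
python3 - <<'E'
from h import *
go(.565,-.274,.012,-0.7)
snap('top','top1')
p=snap('side','side1')[0]
cv2.imwrite('pics/s1.png',cv2.resize(p[100:250,180:380,::-1],(800,600),interpolation=cv2.INTER_CUBIC))
go(.565,-.274,.012,-0.7)
E
```

```text
time: 2.1
ee_pos: [0.5625, -0.2755, 0.1307]
tcp_rot: [-2.237, -2.205, 0.0]
wrist_force: [0.5, -0.2, 0.3]
gripper_width: 0.798
grasp_force: 0.0
t 2.1 pos [ 56.25 -27.55  13.07] yaw -0.8 zaxis [-0.001  0.    -1.   ] q7 0.63 w 0.798 gf 0.0
need cm [  0.25   0.15 -11.87] turn rad 0.002
t 2.2 pos [ 56.17 -28.09  13.06] yaw -1.3 zaxis [-0.001 -0.005 -1.   ] q7 0.63 w 0.799 gf 0.0
need cm [  0.33   0.69 -11.86] turn rad 0.01
```

View pics/s1.png

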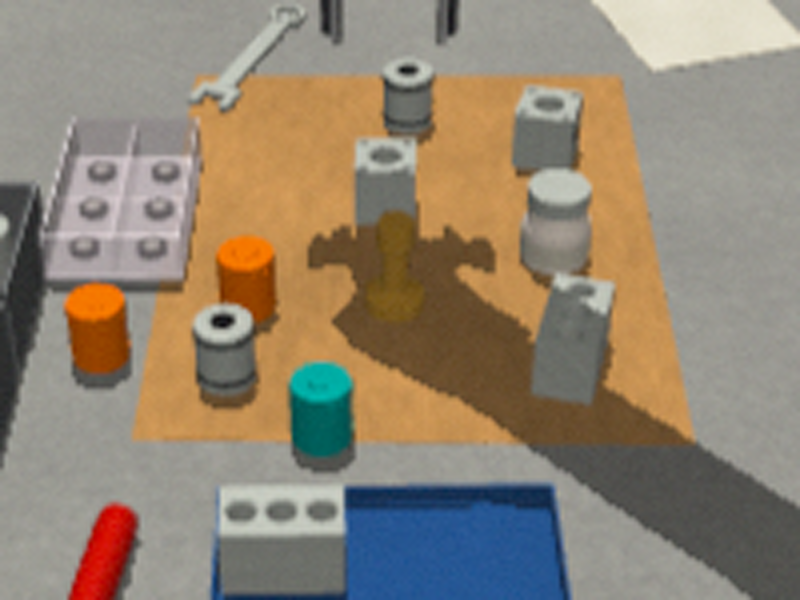

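The fingers at crop (332,20) and (450,20) straddle the block's line at (386,155), so the x alignment is right. Descending and gripping.

```bash
python3 -m crank '0 0 0 0.3 0 0 0.6;0 0 0 0 0 -2.5 0.6;0 0 0 0 0 -3 0.6;0 0 0 0 0 -3 0.6;0 0 0 0 0 -2 0.6;0 0 0 0 0 -1.1 0.6;0 0 0 0 0 -0.2 0.6;0 0 0 0 0 0 0.6' 60; python3 -c "
from h import *
go(.565,-.274,.012,-0.7)"; python3 -m crank '0 0 0 0 0 0 -1;0 0 0 0 0 0 -1;0 0 0 0 0 0 -1;0 0 0 0 0 0 -1;0 0 0 0 0 0 -1;0 0 0 0 0 0 -1'
```

```text
time: 3.0
ee_pos: [0.5661, -0.273, 0.0138]
tcp_rot: [2.235, 2.207, 0.001]
wrist_force: [-0.7, -0.4, 0.5]
gripper_width: 0.804
grasp_force: 0.0
t 3.0 pos [ 56.61 -27.3    1.38] yaw -0.7 zaxis [ 0.001  0.    -1.   ] q7 0.69 w 0.804 gf 0.0
need cm [-0.11 -0.1  -0.18] turn rad 0.001
time: 3.6
ee_pos: [0.5662, -0.274, 0.0148]
tcp_rot: [2.236, 2.205, 0.002]
wrist_force: [-0.5, 1.0, 7.1]
gripper_width: 0.516
grasp_force: 63.5
```

Gripped, with a reading of 0.516 x 85 = 44 mm. Lifting and carrying to the block tray.

```bash
python3 -m crank '0 0 0 0 0 1 -1;0 0 0 0 0 2.5 -1;0 0 0 0 0 3 -1;0 0 0 0 0 3 -1;0 0 0 0 0 2 -1;0 0 0 0 0.5 0.5 -1;0 0 0.14 -0.2 2 0 -1;0 0 0.14 -0.2 4 0 -1;0 0 0.14 -0.2 4.5 0 -1;0 0 0.14 -0.2 4.5 0 -1;0 0 0.14 -0.2 4.5 0 -1;0 0 0.14 -0.2 4.5 0 -1;0 0 0.14 -0.2 4.5 0 -1;0 0 0.14 -0.3 4.5 0 -1;0 0 0.14 -0.3 4.5 0 -1;0 0 0.14 -0.3 4.5 0 -1;0 0 0.14 -0.3 4.5 0 -1;0 0 0 -0.3 4.5 0 -1;0 0 0 -0.3 4.5 0 -1;0 0 0 -0.3 4 0 -1'
python3 -m crank '0 0 0 -0.3 2.2 0 -1;0 0 0 -0.2 0.7 0 -1;0 0 0 0 0 0 -1;0 0 0 0 0 0 -1'
python3 - <<'E'
from h import *
go(.527,.390,.016,88)
p=snap('top','top2')[0]
cv2.imwrite('pics/t2.png',cv2.resize(p[140:290,50:250,::-1],(800,600),interpolation=cv2.INTER_CUBIC))
E
```

```text
time: 5.6
ee_pos: [0.5285, 0.3286, 0.1318]
tcp_rot: [-0.068, -3.138, 0.001]
wrist_force: [1.1, -0.2, -4.0]
gripper_width: 0.521
grasp_force: 62.3
time: 6.0
ee_pos: [0.5256, 0.353, 0.1325]
tcp_rot: [-0.073, -3.14, 0.004]
wrist_force: [1.0, -0.9, -4.7]
gripper_width: 0.518
grasp_force: 62.5
t 6.0 pos [52.56 35.3  13.25] yaw 87.3 zaxis [-0.001 -0.003 -1.   ] q7 0.86 w 0.518 gf 62.5
need cm [  0.14   3.7  -11.65] turn rad 0.012
```

View pics/t2.png

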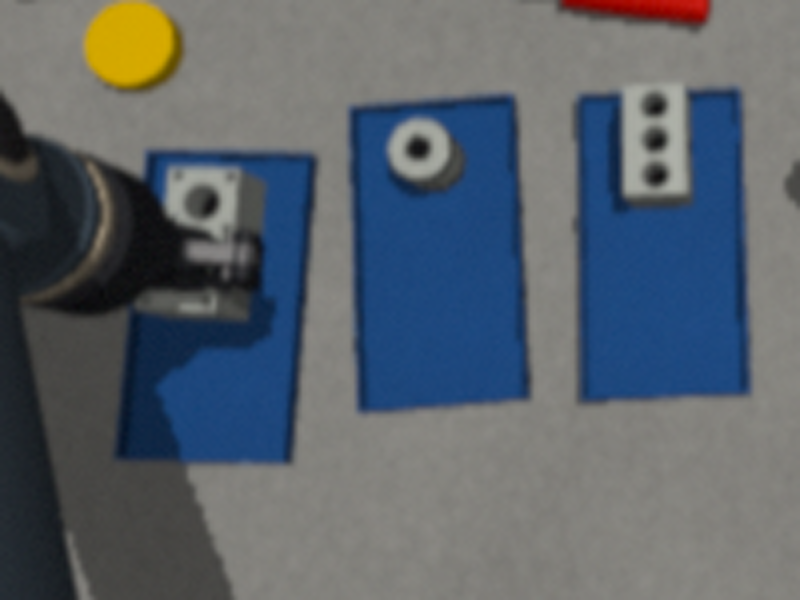

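The picture shows the held block just before the sample at (200,200), about 37 mm short in y. I shift, lower to just above the floor and feel for contact.

```bash
python3 -m crank '0 0 0 0.1 1.5 0 -1;0 0 0 0 1.7 0 -1;0 0 0 0 0.5 0 -1;0 0 0 0 0 -2 -1;0 0 0 0 0 -3 -1;0 0 0 0 0 -3 -1;0 0 0 0 0 -2 -1;0 0 0 0 0 -1 -1;0 0 0 0 0 -0.2 -1;0 0 0 0 0 0 -1;0 0 0 0 0 0 -1'
python3 -c "
from h import *
go(.527,.390,.016,87.5)"
python3 -m crank '0 0 0 0 0 -0.2 -1;0 0 0 0 0 0 -1;0 0 0 0 0 0 -1'
```

```text
time: 7.15
ee_pos: [0.5275, 0.3933, 0.0228]
tcp_rot: [0.07, 3.139, 0.003]
wrist_force: [-0.4, -0.2, -5.0]
gripper_width: 0.517
grasp_force: 62.5
t 7.2 pos [52.75 39.33  2.28] yaw 87.4 zaxis [ 0.002  0.002 -1.   ] q7 0.82 w 0.517 gf 62.5
need cm [-0.05 -0.33 -0.68] turn rad 0.001
time: 7.45
ee_pos: [0.5267, 0.3925, 0.0197]
tcp_rot: [0.07, 3.14, 0.001]
wrist_force: [0.5, -0.1, -4.4]
gripper_width: 0.515
grasp_force: 62.5
```

```bash
python3 -m crank '0 0 0 0 -0.1 -0.1 -1;0 0 0 0 0 0 -1;0 0 0 0 0 0 -1'
python3 -m crank '0 0 0 0 0 -0.1 -1;0 0 0 0 0 0 -1;0 0 0 0 0 0 -1'
python3 -m crank '0 0 0 0 0 -0.1 -1;0 0 0 0 0 0 -1;0 0 0 0 0 0 -1'
```

```text
time: 7.75
ee_pos: [0.5265, 0.3913, 0.0183]
tcp_rot: [-0.071, -3.141, 0.0]
wrist_force: [0.2, 0.2, -4.9]
gripper_width: 0.52
grasp_force: 62.5
time: 8.05
ee_pos: [0.5267, 0.3915, 0.0178]
tcp_rot: [0.07, 3.141, 0.0]
wrist_force: [-1.2, -1.2, 0.8]
gripper_width: 0.514
grasp_force: 63.0
time: 8.35
ee_pos: [0.5267, 0.3915, 0.0178]
tcp_rot: [0.071, 3.141, 0.0]
wrist_force: [-3.9, -2.5, 6.3]
gripper_width: 0.519
grasp_force: 64.1
```

Contact came at z=0.0178, which is exactly the grasp height plus the 3 mm floor. I release, rise and travel to block 2.

```bash
python3 -m crank '0 0 0 0 0 0.1 0.3;0 0 0 0 0 0 0.3;0 0 0 0 0 0 0.3;0 0 0 0 0 0 0.3'
python3 -m crank '0 0 0 0 0 1 0.3;0 0 0 0 0 2.5 0.3;0 0 0 0 0 3.5 0.3;0 0 0 0 0 3.5 0.3;0 0 0 0 -2 1 0.4;0 0 -0.14 -0.5 -4.5 0 0.6;0 0 -0.14 -0.5 -4.5 0 0.6;0 0 -0.14 -0.5 -4.5 0 0.6;0 0 -0.14 -0.5 -4.5 0 0.6;0 0 -0.14 -0.5 -4.5 0 0.6;0 0 -0.14 -0.5 -4.5 0 0.6;0 0 -0.14 -0.5 -4.5 0 0.6;0 0 -0.14 -0.5 -4.5 0 0.6;0 0 -0.14 -0.5 -4.5 0 0.6;0 0 -0.14 -0.5 -4.5 0 0.6;0 0 -0.14 -0.5 -4.5 0 0.6;0 0 -0.14 -0.5 -4.5 0 0.6;0 0 -0.1 -0.5 -4.5 0 0.6;0 0 0 -0.5 -4.5 0 0.6;0 0 0 -0.5 -4.5 0 0.6'
python3 -m crank '0 0 0 -0.5 -2.5 0 0.6;0 0 0 -0.5 -1 0 0.6;0 0 0 0 0 0 0.6;0 0 0 0 0 0 0.6;0 0 0 0 0 0 0.6'
python3 - <<'E'
from h import *
p,d=snap('top','top3');W=world('top',d)
cv2.imwrite('pics/t3.png',cv2.resize(p[140:290,50:250,::-1],(800,600),interpolation=cv2.INTER_CUBIC))
go(.440,-.347,.014,-15)
E
```

```text
time: 8.75
ee_pos: [0.5267, 0.3916, 0.0173]
tcp_rot: [0.07, 3.141, 0.0]
wrist_force: [0.8, 0.4, 0.4]
gripper_width: 0.646
grasp_force: 0.0
time: 10.75
ee_pos: [0.4501, -0.3054, 0.1323]
tcp_rot: [-2.485, -1.921, -0.0]
wrist_force: [0.6, -0.2, 0.5]
gripper_width: 0.8
grasp_force: 0.0
time: 11.25
ee_pos: [0.4422, -0.3364, 0.1321]
tcp_rot: [-2.481, -1.925, -0.002]
wrist_force: [-0.3, -0.0, -0.0]
gripper_width: 0.798
grasp_force: 0.0
t 11.3 pos [ 44.23 -33.65  13.22] yaw -14.4 zaxis [ 0.     0.001 -1.   ] q7 0.61 w 0.797 gf 0.0
need cm [ -0.23  -1.05 -11.82] turn rad -0.011
```

View pics/t3.png

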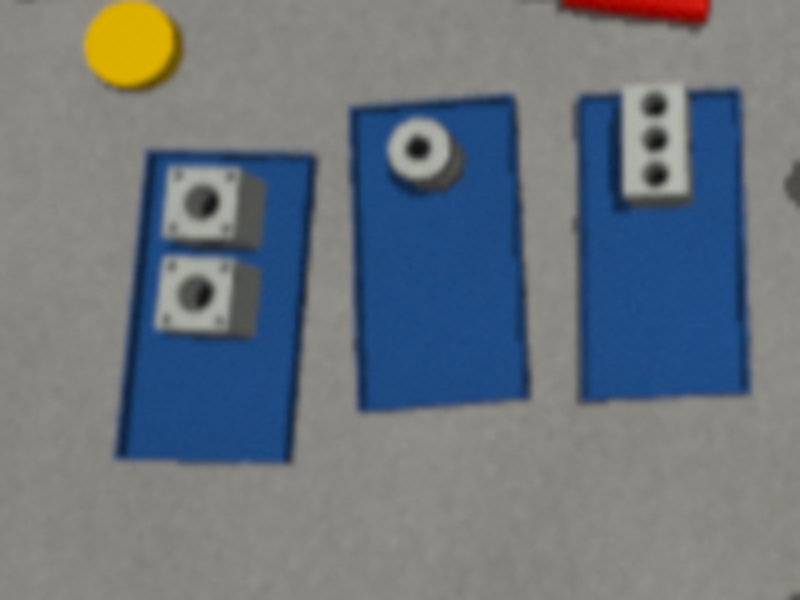

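The first block stands squarely in the tray at (195,295), next to the sample. Grasping block 2.

```bash
python3 -m crank '0 0 -0.01 -0.2 -1 0 0.6;0 0 0 0 0 -2.5 0.6;0 0 0 0 0 -3 0.6;0 0 0 0 0 -3 0.6;0 0 0 0 0 -2 0.6;0 0 0 0 0 -1.1 0.6;0 0 0 0 0 -0.2 0.6;0 0 0 0 0 0 0.6;0 0 0 0 0 0 -1;0 0 0 0 0 0 -1;0 0 0 0 0 0 -1;0 0 0 0 0 0 -1;0 0 0 0 0 0 -1;0 0 0 0 0 0 -1'
python3 -c "
from h import *
go(.466,.392,.018,87.5)"
```

```text
time: 12.7
ee_pos: [0.4399, -0.3491, 0.0156]
tcp_rot: [2.493, 1.909, 0.001]
wrist_force: [-0.8, -0.1, 6.2]
gripper_width: 0.52
grasp_force: 63.3
t 12.7 pos [ 43.99 -34.91   1.56] yaw -15.1 zaxis [ 0.002 -0.001 -1.   ] q7 0.73 w 0.52 gf 63.3
need cm [ 2.61 74.11  0.24] turn rad -1.35
```

```bash
python3 -m crank '0 0 0 0 0 1 -1;0 0 0 0 0 2.5 -1;0 0 0 0 0 3 -1;0 0 0 0 0 3 -1;0 0 0 0 0 2 -1;0 0 0 0.1 0.5 0.5 -1;0 0 0.14 0.2 2 0 -1;0 0 0.14 0.2 4 0 -1;0 0 0.14 0.2 4.5 0 -1;0 0 0.14 0.2 4.5 0 -1;0 0 0.14 0.2 4.5 0 -1;0 0 0.14 0.2 4.5 0 -1;0 0 0.14 0.2 4.5 0 -1;0 0 0.14 0.2 4.5 0 -1;0 0 0.14 0.2 4.5 0 -1;0 0 0.14 0.2 4.5 0 -1;0 0 0.14 0.2 4.5 0 -1;0 0 0.14 0.2 4.5 0 -1;0 0 0.11 0 4.5 0 -1;0 0 0 0 4.5 0 -1'
python3 -m crank '0 0 0 0 4.5 0 -1;0 0 0 0 4.5 0 -1;0 0 0 0 4 0 -1;0 0 0 0 2.7 0 -1;0 0 0 0 1.5 0 -1;0 0 0 0 0.5 0 -1;0 0 0 0 0 0 -1;0 0 0 0 0 0 -1;0 0 0 0 0 0 -1'
python3 -c "
from h import *
go(.465,.393,.020,87.5)"
```

```text
time: 14.7
ee_pos: [0.463, 0.2578, 0.1331]
tcp_rot: [-0.067, -3.138, 0.002]
wrist_force: [2.0, -0.2, -5.3]
gripper_width: 0.518
grasp_force: 62.6
time: 15.6
ee_pos: [0.4652, 0.4313, 0.1343]
tcp_rot: [0.074, 3.141, -0.002]
wrist_force: [0.6, 0.3, -4.8]
gripper_width: 0.519
grasp_force: 62.6
t 15.6 pos [46.52 43.13 13.43] yaw 87.3 zaxis [-0.    -0.001 -1.   ] q7 0.69 w 0.519 gf 62.6
need cm [ -0.02  -3.83 -11.43] turn rad 0.004
```

```bash
python3 -m crank '0 0 0 0 -1.5 0 -1;0 0 0 0 -1.8 0 -1;0 0 0 0 -0.5 0 -1;0 0 0 0 0 -2 -1;0 0 0 0 0 -3 -1;0 0 0 0 0 -3 -1;0 0 0 0 0 -2 -1;0 0 0 0 0 -1 -1;0 0 0 0 0 -0.3 -1;0 0 0 0 0 0 -1;0 0 0 0 0 0 -1'
python3 -m crank '0 0 0 0 0 -0.1 -1;0 0 0 0 0 0 -1;0 0 0 0 0 0 -1'
python3 -m crank '0 0 0 0 0 -0.1 -1;0 0 0 0 0 0 -1;0 0 0 0 0 0 -1'
python3 -m crank '0 0 0 0 0 -0.1 -1;0 0 0 0 0 0 -1;0 0 0 0 0 0 -1'
```

```text
time: 16.7
ee_pos: [0.4654, 0.396, 0.0227]
tcp_rot: [0.071, 3.139, 0.003]
wrist_force: [-0.5, 0.5, -5.4]
gripper_width: 0.523
grasp_force: 62.6
time: 17.0
ee_pos: [0.4647, 0.3956, 0.0208]
tcp_rot: [0.07, 3.14, 0.001]
wrist_force: [-0.1, -0.2, -3.5]
gripper_width: 0.52
grasp_force: 62.6
time: 17.3
ee_pos: [0.4645, 0.3954, 0.0193]
tcp_rot: [-0.07, -3.141, 0.0]
wrist_force: [0.3, -0.3, -5.4]
gripper_width: 0.519
grasp_force: 62.6
time: 17.6
ee_pos: [0.4647, 0.3955, 0.0186]
tcp_rot: [0.07, 3.141, 0.0]
wrist_force: [0.0, -0.0, -1.1]
gripper_width: 0.518
grasp_force: 62.9
```

Contact at z=0.0186. Release, then go to plug 2.

```bash
python3 -m crank '0 0 0 0 0 0 0.3;0 0 0 0 0 0 0.3;0 0 0 0 0 0 0.3;0 0 0 0 0 0 0.3'
python3 -m crank '0 0 0 0 0 1 0.3;0 0 0 0 0 2.5 0.3;0 0 0 0 0 3.5 0.3;0 0 0 0 0 3.5 0.3;0 0 0 0 -2 1 0.4;0 0 -0.14 0.5 -4.5 0 0.6;0 0 -0.14 0.5 -4.5 0 0.6;0 0 -0.14 0.5 -4.5 0 0.6;0 0 -0.14 0.5 -4.5 0 0.6;0 0 -0.14 0.5 -4.5 0 0.6;0 0 -0.14 0.5 -4.5 0 0.6;0 0 -0.14 0.5 -4.5 0 0.6;0 0 -0.14 0.5 -4.5 0 0.6;0 0 -0.14 0.5 -4.5 0 0.6;0 0 -0.14 0.5 -4.5 0 0.6;0 0 -0.14 0.5 -4.5 0 0.6;0 0 0 0.5 -4.5 0 0.6;0 0 0 0.5 -4.5 0 0.6;0 0 0 0.5 -4.5 0 0.6;0 0 0 0.5 -4.5 0 0.6'
python3 -m crank '0 0 0 0.5 -4.5 0 0.6;0 0 0 0.4 -3 0 0.6;0 0 0 0 -1.5 0 0.6;0 0 0 0 -0.7 0 0.6;0 0 0 0 0 0 0.6;0 0 0 0 0 0 0.6;0 0 0 0 0 0 0.6'
python3 - <<'E'
from h import *
p=snap('side','side4')[0]
cv2.imwrite('pics/s4.png',cv2.resize(p[:,:,::-1],(800,600),interpolation=cv2.INTER_CUBIC))
go(.549,-.397,.014,-1)
E
```

```text
time: 18.0
ee_pos: [0.4648, 0.3957, 0.0186]
tcp_rot: [0.07, 3.14, 0.001]
wrist_force: [-0.1, -0.3, -0.5]
gripper_width: 0.644
grasp_force: 0.0
time: 20.0
ee_pos: [0.5399, -0.3011, 0.1342]
tcp_rot: [2.236, 2.206, 0.002]
wrist_force: [1.1, 0.2, 0.4]
gripper_width: 0.799
grasp_force: 0.0
time: 20.7
ee_pos: [0.5492, -0.3943, 0.1334]
tcp_rot: [-2.233, -2.208, -0.002]
wrist_force: [0.5, 0.6, 0.8]
gripper_width: 0.802
grasp_force: 0.0
t 20.8 pos [ 54.92 -39.46  13.34] yaw -0.7 zaxis [ 0.     0.001 -1.   ] q7 0.8 w 0.801 gf 0.0
need cm [ -0.02  -0.24 -11.94] turn rad -0.006
```

View pics/s4.png

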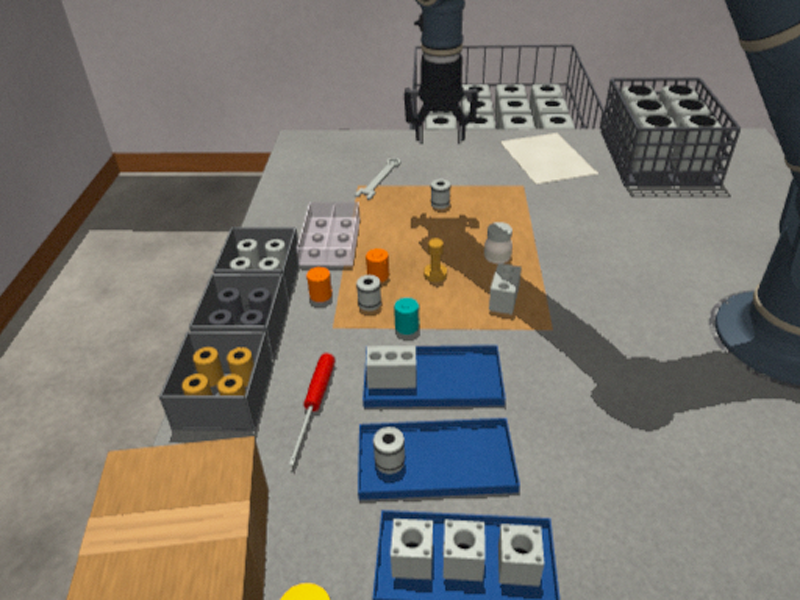

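Both blocks stand in line with the sample at (411,545), (465,545) and (521,550), and the bystanders are undisturbed. Grasping plug 2.

```bash
python3 -m crank '0 0 0 0 -0.2 0 0.6;0 0 0 0 0 -2.5 0.6;0 0 0 0 0 -3 0.6;0 0 0 0 0 -3 0.6;0 0 0 0 0 -2 0.6;0 0 0 0 0 -1.1 0.6;0 0 0 0 0 -0.3 0.6;0 0 0 0 0 0 0.6;0 0 0 0 0 0 -1;0 0 0 0 0 0 -1;0 0 0 0 0 0 -1;0 0 0 0 0 0 -1;0 0 0 0 0 0 -1;0 0 0 0 0 0 -1;0 0 0 0 0 0 -1'
python3 -c "
from h import *
go(.564,.249,.018,94)"
```

```text
time: 22.25
ee_pos: [0.549, -0.3994, 0.016]
tcp_rot: [2.236, 2.204, 0.001]
wrist_force: [-1.2, -0.2, 6.8]
gripper_width: 0.451
grasp_force: 61.5
t 22.2 pos [ 54.9  -39.94   1.6 ] yaw -0.8 zaxis [ 0.002 -0.001 -1.   ] q7 0.86 w 0.451 gf 61.5
need cm [ 1.5  64.84  0.2 ] turn rad -1.487
```

```bash
python3 -m crank '0 0 0 0 0 1 -1;0 0 0 0 0 2.5 -1;0 0 0 0 0 3 -1;0 0 0 0 0 3 -1;0 0 0 0 0 2 -1;0 0 0 0.1 0.5 0.5 -1;0 0 0.14 0.2 2 0 -1;0 0 0.14 0.2 4 0 -1;0 0 0.14 0.2 4.5 0 -1;0 0 0.14 0.2 4.5 0 -1;0 0 0.14 0.2 4.5 0 -1;0 0 0.14 0.2 4.5 0 -1;0 0 0.14 0.2 4.5 0 -1;0 0 0.14 0.2 4.5 0 -1;0 0 0.14 0 4.5 0 -1;0 0 0.14 0 4.5 0 -1;0 0 0.14 0 4.5 0 -1;0 0 0.11 0 4.5 0 -1;0 0 0 0 4.5 0 -1;0 0 0 0 4.5 0 -1'
python3 -m crank '0 0 0 0 2.7 0 -1;0 0 0 0 1.2 0 -1;0 0 0 0 0.5 0 -1;0 0 0 0 0 0 -1;0 0 0 0 0 0 -1;0 0 0 0 0 0 -1'
python3 -c "
from h import *
go(.566,.249,.019,94)"
```

```text
time: 24.25
ee_pos: [0.5638, 0.208, 0.1329]
tcp_rot: [0.103, -3.137, 0.001]
wrist_force: [1.0, -0.7, -5.0]
gripper_width: 0.451
grasp_force: 61.3
time: 24.85
ee_pos: [0.5659, 0.2481, 0.1342]
tcp_rot: [0.098, -3.14, 0.002]
wrist_force: [0.4, 0.4, -4.5]
gripper_width: 0.453
grasp_force: 61.3
t 24.9 pos [56.59 24.81 13.42] yaw 93.6 zaxis [-0.    -0.001 -1.   ] q7 1.13 w 0.453 gf 61.3
need cm [ 1.000e-02  9.000e-02 -1.152e+01] turn rad 0.008
```

```bash
python3 -m crank '0 0 0 0 0 -2 -1;0 0 0 0 0 -3 -1;0 0 0 0 0 -3 -1;0 0 0 0 0 -2 -1;0 0 0 0 0 -1 -1;0 0 0 0 0 -0.3 -1;0 0 0 0 0 -0.1 -1;0 0 0 0 0 0 -1;0 0 0 0 0 0 -1'
python3 -m crank '0 0 0 0 0 -0.1 -1;0 0 0 0 0 0 -1;0 0 0 0 0 0 -1'
python3 -m crank '0 0 0 0 0 -0.1 -1;0 0 0 0 0 0 -1;0 0 0 0 0 0 -1'
```

```text
time: 25.75
ee_pos: [0.5664, 0.2507, 0.0216]
tcp_rot: [-0.102, 3.138, 0.002]
wrist_force: [0.3, -0.1, -4.9]
gripper_width: 0.453
grasp_force: 61.3
time: 26.05
ee_pos: [0.5656, 0.2505, 0.0195]
tcp_rot: [-0.102, 3.14, 0.0]
wrist_force: [0.2, 0.6, -4.2]
gripper_width: 0.449
grasp_force: 61.3
time: 26.35
ee_pos: [0.5657, 0.2506, 0.019]
tcp_rot: [-0.102, 3.14, 0.0]
wrist_force: [-2.4, -0.8, 2.6]
gripper_width: 0.454
grasp_force: 62.0
```

```bash
python3 -m crank '0 0 0 0 0 0 0.2;0 0 0 0 0 0 0.2;0 0 0 0 0 0 0.2;0 0 0 0 0 0 0.2'
python3 -m crank '0 0 0 0 0 1 0.2;0 0 0 0 0 2.5 0.2;0 0 0 0 0 3.5 0.2;0 0 0 0 0 3.5 0.2;0 0 -0.13 0 -2.4 1 0.4;0 0 -0.13 1.5 -4.5 0 0.4;0 0 -0.13 1.5 -4.5 0 0.4;0 0 -0.13 1.5 -4.5 0 0.4;0 0 -0.13 1.5 -4.5 0 0.4;0 0 -0.13 1.5 -4.5 0 0.4;0 0 -0.13 1.5 -4.5 0 0.4;0 0 -0.13 1 -2 0 0.4;0 0 -0.13 0.5 -1 0 0.4;0 0 -0.13 0 0 0 0.4;0 0 -0.13 0 0 0 0.4;0 0 0 0 0 0 0.4;0 0 0 0 0 0 0.4;0 0 0 0 0 0 0.4'
python3 - <<'E'
from h import *
go(.671,-.074,.014,10)
p=snap('side','side5')[0]
cv2.imwrite('pics/s5.png',cv2.resize(p[130:330,160:410,::-1],(750,600),interpolation=cv2.INTER_CUBIC))
E
```

```text
time: 26.75
ee_pos: [0.5658, 0.2505, 0.0184]
tcp_rot: [-0.102, 3.139, 0.0]
wrist_force: [-0.4, 0.5, 0.1]
gripper_width: 0.599
grasp_force: 0.0
time: 28.55
ee_pos: [0.6705, -0.0733, 0.1336]
tcp_rot: [1.979, 2.44, 0.001]
wrist_force: [-0.2, -1.2, -0.2]
gripper_width: 0.7
grasp_force: 0.0
t 28.6 pos [67.05 -7.33 13.36] yaw 11.9 zaxis [ 0.  0. -1.] q7 0.45 w 0.7 gf 0.0
need cm [  0.05  -0.07 -11.96] turn rad -0.034
```

View pics/s5.png

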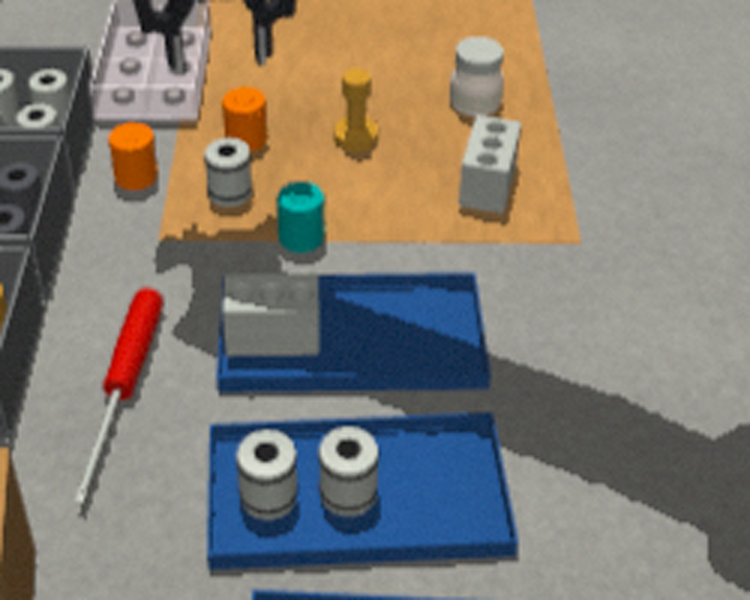

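Plug 2 stands in its tray at (348,470) beside the sample. The gripper is above plug 1 at (228,170), and its neighbours are clear of the fingers.

```bash
python3 -m crank '0 0 0 0 0 -2.5 0.4;0 0 0 0 0 -3 0.4;0 0 0 0 0 -3 0.4;0 0 0 0 0 -2 0.4;0 0 0 0 0 -1.1 0.4;0 0 0 0 0 -0.3 0.4;0 0 0 0 0 0 0.4;0 0 0 0 0 0 -1;0 0 0 0 0 0 -1;0 0 0 0 0 0 -1;0 0 0 0 0 0 -1;0 0 0 0 0 0 -1;0 0 0 0 0 0 -1'
python3 -c "
from h import *
go(.511,.247,.018,94)"
```

```text
time: 29.9
ee_pos: [0.6717, -0.0738, 0.0161]
tcp_rot: [1.98, 2.436, 0.003]
wrist_force: [-0.2, -0.4, 6.8]
gripper_width: 0.449
grasp_force: 61.1
t 29.9 pos [67.17 -7.38  1.61] yaw 11.8 zaxis [ 0.003 -0.    -1.   ] q7 0.49 w 0.449 gf 61.1
need cm [-16.07  32.08   0.19] turn rad 1.435
```

```bash
python3 -m crank '0 0 0 0 0 1 -1;0 0 0 0 0 2.5 -1;0 0 0 0 0 3 -1;0 0 0 0 0 3 -1;0 0 0 0 0 2 -1;0 0 0 0 0 0.5 -1;0 0 0.14 -1 2 0 -1;0 0 0.14 -2 4 0 -1;0 0 0.14 -2 4 0 -1;0 0 0.14 -2 4 0 -1;0 0 0.14 -2 4 0 -1;0 0 0.14 -2 4 0 -1;0 0 0.14 -2 4 0 -1;0 0 0.14 -2 4 0 -1;0 0 0.14 -0.7 1.4 0 -1;0 0 0.14 -0.4 0.7 0 -1;0 0 0.035 0 0 0 -1;0 0 0 0 0 0 -1;0 0 0 0 0 0 -1'
python3 -c "
from h import *
go(.511,.247,.019,94)"
```

```text
time: 31.8
ee_pos: [0.509, 0.2467, 0.1335]
tcp_rot: [0.108, -3.138, 0.001]
wrist_force: [-0.5, -0.3, -3.3]
gripper_width: 0.447
grasp_force: 60.9
t 31.8 pos [50.9  24.67 13.35] yaw 93.9 zaxis [-0.002 -0.001 -1.   ] q7 1.1 w 0.447 gf 60.9
need cm [  0.2    0.03 -11.45] turn rad 0.001
```

```bash
python3 -m crank '0 0 0 0.1 0 -2 -1;0 0 0 0 0 -3 -1;0 0 0 0 0 -3 -1;0 0 0 0 0 -2 -1;0 0 0 0 0 -1 -1;0 0 0 0 0 -0.3 -1;0 0 0 0 0 -0.1 -1;0 0 0 0 0 0 -1;0 0 0 0 0 0 -1'
python3 -m crank '0 0 0 0 0 -0.1 -1;0 0 0 0 0 0 -1;0 0 0 0 0 0 -1'
python3 -m crank '0 0 0 0 0 -0.1 -1;0 0 0 0 0 0 -1;0 0 0 0 0 0 -1'
```

```text
time: 32.7
ee_pos: [0.5112, 0.2478, 0.0214]
tcp_rot: [-0.11, 3.138, 0.002]
wrist_force: [0.3, 0.0, -2.4]
gripper_width: 0.449
grasp_force: 60.9
time: 33.0
ee_pos: [0.5106, 0.2475, 0.0195]
tcp_rot: [-0.11, 3.139, 0.0]
wrist_force: [-0.9, -0.4, -3.5]
gripper_width: 0.448
grasp_force: 60.9
time: 33.3
ee_pos: [0.5107, 0.2475, 0.019]
tcp_rot: [-0.11, 3.139, 0.0]
wrist_force: [-2.3, -2.0, 5.4]
gripper_width: 0.445
grasp_force: 61.6
```

```bash
python3 -m crank '0 0 0 0 0 0 0.2;0 0 0 0 0 0 0.2;0 0 0 0 0 0 0.2;0 0 0 0 0 0 0.2'
python3 -m crank '0 0 0 0 0 1 0.2;0 0 0 0 0 2.5 0.2;0 0 0 0 0 3.5 0.2;0 0 0 0 0 3.5 0.2;0 0 -0.145 0 -2 1 0.4;0 0 -0.145 -1 -4.5 0 0.4;0 0 -0.145 -1 -4.5 0 0.4;0 0 -0.145 -1 -4.5 0 0.4;0 0 -0.145 -1 -4.5 0 0.4;0 0 -0.145 -1 -4.5 0 0.4;0 0 -0.145 -1 -4.5 0 0.4;0 0 -0.145 -1 -2.5 0 0.4;0 0 -0.145 0 -1.3 0 0.4;0 0 -0.145 0 -0.7 0 0.4;0 0 -0.145 0 0 0 0.4;0 0 -0.145 0 0 0 0.4;0 0 -0.145 0 0 0 0.4;0 0 0 0 0 0 0.4;0 0 0 0 0 0 0.4;0 0 0 0 0 0 0.4'
python3 - <<'E'
from h import *
go(.441,-.088,.014,-14)
p=snap('side','side6')[0]
cv2.imwrite('pics/s6.png',cv2.resize(p[130:330,160:410,::-1],(750,600),interpolation=cv2.INTER_CUBIC))
E
```

```text
time: 33.7
ee_pos: [0.5106, 0.2475, 0.0182]
tcp_rot: [-0.11, 3.14, 0.0]
wrist_force: [-0.1, -0.2, -0.7]
gripper_width: 0.595
grasp_force: 0.0
time: 35.7
ee_pos: [0.4406, -0.0875, 0.1336]
tcp_rot: [2.473, 1.937, 0.001]
wrist_force: [-0.3, 0.3, -0.1]
gripper_width: 0.704
grasp_force: 0.0
t 35.7 pos [44.06 -8.75 13.36] yaw -13.8 zaxis [ 0.  0. -1.] q7 0.03 w 0.704 gf 0.0
need cm [  0.04  -0.05 -11.96] turn rad -0.003
```

View pics/s6.png

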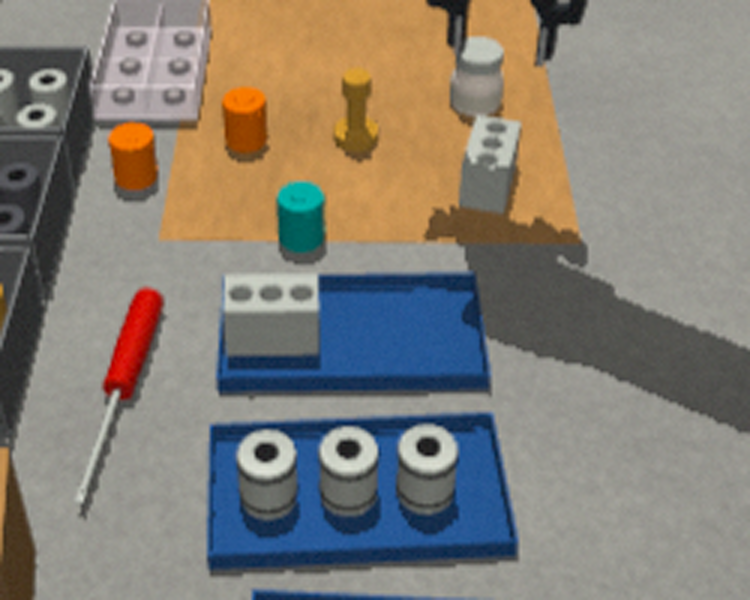

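All three plugs stand in line at (267,470), (348,470) and (428,470). Grasping the manifold at (490,160).

```bash
python3 -m crank '0 0 0 0 0 -2.5 0.4;0 0 0 0 0 -3 0.4;0 0 0 0 0 -3 0.4;0 0 0 0 0 -2 0.4;0 0 0 0 0 -1.1 0.4;0 0 0 0 0 -0.3 0.4;0 0 0 0 0 0 0.4;0 0 0 0 0 0 -1;0 0 0 0 0 0 -1;0 0 0 0 0 0 -1;0 0 0 0 0 0 -1;0 0 0 0 0 0 -1;0 0 0 0 0 0 -1' 70
python3 -c "
from h import *
go(.532,.100,.018,91)"
```

```text
time: 37.05
ee_pos: [0.4409, -0.0876, 0.0154]
tcp_rot: [2.475, 1.935, 0.002]
wrist_force: [-1.4, 0.1, 5.7]
gripper_width: 0.455
grasp_force: 71.8
t 37.0 pos [44.09 -8.76  1.54] yaw -14.0 zaxis [ 0.001  0.    -1.   ] q7 0.2 w 0.455 gf 71.8
need cm [ 9.11 18.76  0.26] turn rad -1.31
```

```bash
python3 -m crank '0 0 0 0 0 1 -1;0 0 0 0 0 2.5 -1;0 0 0 0 0 3 -1;0 0 0 0 0 3 -1;0 0 0 0 0 2 -1;0 0 0.141 0 0 0.5 -1;0 0 0.141 1 2 0 -1;0 0 0.141 1 2 0 -1;0 0 0.141 1 2 0 -1;0 0 0.141 1 2 0 -1;0 0 0.141 1 2 0 -1;0 0 0.141 1 2 0 -1;0 0 0.141 1 2 0 -1;0 0 0.141 1 2 0 -1;0 0 0.141 0.7 1.8 0 -1;0 0 0.141 0.4 1 0 -1;0 0 0.141 0 0 0 -1;0 0 0.141 0 0 0 -1;0 0 0 0 0 0 -1;0 0 0 0 0 0 -1'
python3 -c "
from h import *
go(.532,.100,.0184,91)"
```

```text
time: 39.05
ee_pos: [0.5307, 0.0999, 0.134]
tcp_rot: [0.023, -3.14, 0.001]
wrist_force: [0.4, 0.3, -6.9]
gripper_width: 0.453
grasp_force: 72.6
t 39.0 pos [53.07  9.99 13.4 ] yaw 90.9 zaxis [-0.001 -0.001 -1.   ] q7 1.33 w 0.453 gf 72.6
need cm [ 1.300e-01  1.000e-02 -1.156e+01] turn rad 0.003
```

```bash
python3 -m crank '0 0 0 0.1 0 -2 -1;0 0 0 0 0 -3 -1;0 0 0 0 0 -3 -1;0 0 0 0 0 -2 -1;0 0 0 0 0 -1 -1;0 0 0 0 0 -0.3 -1;0 0 0 0 0 -0.1 -1;0 0 0 0 0 0 -1;0 0 0 0 0 0 -1'
python3 -m crank '0 0 0 0 0 -0.1 -1;0 0 0 0 0 0 -1;0 0 0 0 0 0 -1'
python3 -m crank '0 0 0 0 0 -0.1 -1;0 0 0 0 0 0 -1;0 0 0 0 0 0 -1'
```

```text
time: 39.95
ee_pos: [0.5334, 0.1006, 0.0214]
tcp_rot: [-0.028, 3.139, 0.001]
wrist_force: [0.4, 0.5, -7.2]
gripper_width: 0.454
grasp_force: 72.4
time: 40.25
ee_pos: [0.5326, 0.1004, 0.0195]
tcp_rot: [-0.029, 3.141, 0.0]
wrist_force: [-0.4, 0.2, -7.9]
gripper_width: 0.456
grasp_force: 72.4
time: 40.55
ee_pos: [0.5328, 0.1005, 0.0184]
tcp_rot: [-0.028, 3.141, 0.0]
wrist_force: [-0.1, -0.4, -6.7]
gripper_width: 0.456
grasp_force: 73.0
```

Just touching, so one small step more, then release, rise clear and look.

```bash
python3 -m crank '0 0 0 0 0 -0.1 -1;0 0 0 0 0 0 -1;0 0 0 0 0 0 -1'
python3 -m crank '0 0 0 0 0 0 0.2;0 0 0 0 0 0 0.2;0 0 0 0 0 0 0.2;0 0 0 0 0 0 0.2;0 0 0 0 0 1 0.2;0 0 0 0 0 2.5 0.2;0 0 0 0 0 3.5 0.2;0 0 0 0 0 3.5 0.2;0 0 0 0 0 3 0.2;0 0 0 0 -3 2 0.2;0 0 0 0 -4 0 0.2;0 0 0 0 -4 0 0.2;0 0 0 0 -4 0 0.2;0 0 0 0 -4 0 0.2;0 0 0 0 -4 0 0.2;0 0 0 0 -4 0 0.2;0 0 0 0 -2 0 0.2;0 0 0 0 0 0 0.2;0 0 0 0 0 0 0.2'
python3 - <<'E'
from h import *
p=snap('side','side7')[0]
cv2.imwrite('pics/s7.png',cv2.resize(p[:,:,::-1],(800,600),interpolation=cv2.INTER_CUBIC))
p=snap('top','top7')[0]
cv2.imwrite('pics/t7.png',cv2.resize(p[130:310,50:290,::-1],(800,600),interpolation=cv2.INTER_CUBIC))
E
```

```text
time: 40.85
ee_pos: [0.5328, 0.1005, 0.0184]
tcp_rot: [-0.029, 3.141, 0.0]
wrist_force: [-3.3, -0.5, 4.8]
gripper_width: 0.455
grasp_force: 74.2
time: 42.75
ee_pos: [0.5325, -0.189, 0.1727]
tcp_rot: [-0.028, 3.141, 0.001]
wrist_force: [0.2, 0.7, 0.2]
gripper_width: 0.601
grasp_force: 0.0
```

View pics/s7.png

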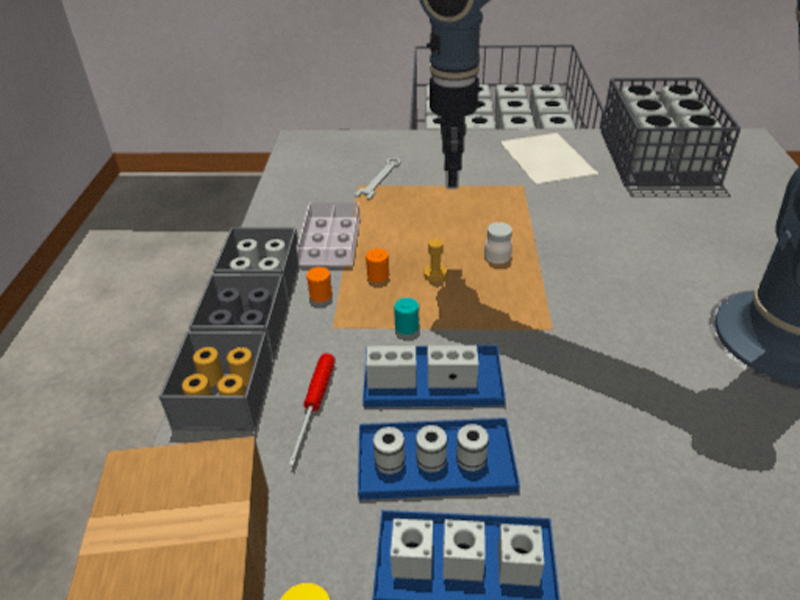

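View pics/t7.png

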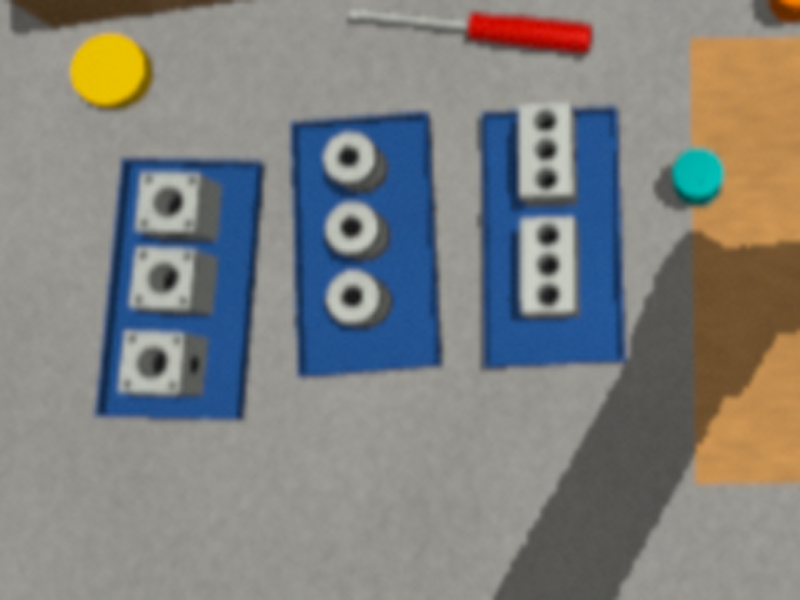

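In the pictures all five parts stand upright in their trays beside the samples. The jar (498,243) and gauge (436,262) are where they were, and the arm is clear.

```bash
python3 -c "
from workcell import arm
print(arm.close_job())"
```

```text
the job is handed in; nothing more can be done
None
```

I sorted all five parts upright into their matching trays in about 43 s of robot time, left the jar and gauge where they stood, and handed the job in; no verdict was returned.

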